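Complete the knob set and lift the drying carrier

TASK

Complete the set of round knobs on the wooden drying carrier: pluck the one round disc-headed knob from the grey pocket tray, push or set its stem fully home in the carrier's empty hole and let go of it. Then lift the carrier by its handle, keeping it level with all four knobs standing in it, to at least 8 cm above the battens it stands on, hold it there level and motionless for about two seconds, and finish while still holding it in the air. Leave the other pulls in the tray and everything else on the bench where they are.

Things in the scene. Friction and masses are not known exactly. Their poses are not given: they have to be found in the camera images.
- knob: the loose turned-wood knob to move, in any one of the four tray pockets: stem 12 mm in diameter, 18 mm long, foot chamfered, under a round flat disc head 30 mm in diameter, 24 mm high (lower 20 mm straight-sided). About 20 g. Origin at the stem's foot, z up; the head runs 18 to 42 mm above it. The head rests on the tray's top, 24 mm above the table, so the origin starts 6 mm above the table
- empty_hole (a point): centre of the mouth of the carrier's empty hole, on the carrier's upper face: a plain round hole about 16 mm in diameter, through the 24 mm thick carrier, with a 1.5 mm chamfer. Axes as the carrier's. A knob fully home has its origin 18 mm below this point, its head resting on the face
- carrier: loose carrier of light wood (about 0.35 kg, its handle 0.08 kg more), a board 110 mm (its x) by 220 mm (its y) by 24 mm thick (z), with four holes at x = +-30, y = +-85 mm; the one at (-30, +85) is empty, the others hold knobs. Origin at the centre of its underside, which starts 26 mm above the table on two battens and a low white board 150 x 260 mm (both fixed); the battens' tops are 26 mm above the table
- handle: handle fixed rigidly on the carrier's middle: two posts 14 x 18 mm at x = +-38 mm that carry a level bar, 90 mm long (along the carrier's x), 18 mm wide (along the carrier's y) and 24 mm high. Its origin is on the carrier's upper face at its middle; the bar runs from 73 to 97 mm above it; the gap under the bar is free
- handle_grip (a point): centre of the handle's bar, above the carrier's centre of mass (to within a few mm), 109 mm above the carrier's underside; grip the bar across its 18 mm width (along the carrier's y)
- tray: fixed grey pocket tray 140 x 140 x 24 mm, origin at the centre of its underside; four 17 mm square pockets, 22 mm deep, at x = +-35, y = +-35 mm, one pull standing in each
- set_knob_a: a knob of the same kind as knob, already in the carrier's hole at (+30, +85) mm; same origin
- set_knob_b: a knob of the same kind, already in the carrier's hole at (-30, -85) mm
- set_knob_c: a knob of the same kind, already in the carrier's hole at (+30, -85) mm
- square_pull: a pull with a square head 28 x 28 x 24 mm, in a tray pocket; leave it. Origin at the foot of its stem
- bar_pull: a pull with an oblong head 44 x 14 x 24 mm, in a tray pocket; leave it. Origin at the foot of its stem
- finial: a slim pointed pull, 19 mm in diameter, its tip 56 mm above the table, in a tray pocket; leave it. Origin at the foot of its stem
- varnish_tin: tin 76 mm in diameter, 100 mm high, beyond the work; leave it. Origin under its middle
- glue_bottle: yellow bottle 56 mm in diameter, 150 mm high, beyond the work; leave it. Origin under its middle
- tape_roll: roll of paper tape lying flat, 100 mm in diameter, 25 mm high; leave it. Origin under its middle
- paint_brush: paint brush lying on the bench; leave it
- sanding_block: cork block 100 x 60 x 30 mm beyond the tray; leave it. Origin under its middle
Not all that is in view belongs to the job. Of the things that look like the varnish_tin, the larger one is meant. What is shaped like the carrier but pink is not meant.

How it is judged:
On the way, in this order (a step that is already met when the one before it is completed fails the run):
1. the round knob is fully home in the carrier's empty hole and let go, the carrier still down on its battens (z of knob in the frame of empty_hole between -0.023 and -0.014 m and x of knob in the frame of empty_hole between -0.005 and 0.005 m and y of knob in the frame of empty_hole between -0.005 and 0.005 m and angle between the z axis of knob and the z axis of carrier, either way round below 0.2 rad and contact force between knob and the fingers below 0.05 N and height (world z) of carrier below 0.032 m and linear speed of knob below 0.03 m/s), for 0.2 s.
2. the carrier is held by its handle in the air, level and motionless, with all four knobs in it, for 1.5 s (z of knob in the frame of empty_hole between -0.023 and -0.014 m and x of knob in the frame of empty_hole between -0.005 and 0.005 m and y of knob in the frame of empty_hole between -0.005 and 0.005 m and angle between the z axis of knob and the z axis of carrier, either way round below 0.2 rad and z of set_knob_a in the frame of carrier between 0.001 and 0.01 m and x of set_knob_a in the frame of carrier between 0.025 and 0.035 m and y of set_knob_a in the frame of carrier between 0.08 and 0.09 m and z of set_knob_b in the frame of carrier between 0.001 and 0.01 m and x of set_knob_b in the frame of carrier between -0.035 and -0.025 m and y of set_knob_b in the frame of carrier between -0.09 and -0.08 m and z of set_knob_c in the frame of carrier between 0.001 and 0.01 m and x of set_knob_c in the frame of carrier between 0.025 and 0.035 m and y of set_knob_c in the frame of carrier between -0.09 and -0.08 m and height (world z) of carrier above 0.101 m and angle between carrier's own z axis and vertical below 0.1 rad and linear speed of carrier below 0.03 m/s and angular speed of carrier below 0.15 rad/s and contact force between handle and the fingers above 2 N and contact force between carrier and board below 0.05 N and contact force between carrier and tray below 0.05 N and contact force between carrier and varnish_tin below 0.05 N and contact force between carrier and glue_bottle below 0.05 N), for 1.5 s.
At the end, for the whole second after the job is handed in: Fingers hold the carrier by its handle, underside 75 mm or more above the battens, tilted under 0.10 rad, under 0.03 m/s and 0.15 rad/s, nothing else carrying it; all four knobs home in their holes (5 mm sideways; the new one 14 to 23 mm below the mouth, leaning under 0.2 rad) (all of step 2); the arm keeps its last pose, push and grip.
It fails at once if another pull in the tray is moved by more than 15 mm (distance of any of square_pull, bar_pull, finial from where it was at the start of the episode above 0.015 m).
It fails at once if another thing on the bench is moved by more than 30 mm (distance of any of varnish_tin, glue_bottle, tape_roll, paint_brush, sanding_block from where it was at the start of the episode above 0.03 m).
It fails at once if the carrier is tipped by more than 0.3 rad (angle between carrier's own z axis and vertical above 0.3 rad).
It also fails if it takes over 54 s, if anything falls off the work surface, if the arm or the gripper's body presses on something with over 40 N, if the wrist force passes 120 N, or if a joint passes its speed limit or range.

ROBOT

A 6-joint arm with a two-finger parallel gripper is mounted at the origin on the work surface. World frame = base frame: x ahead of the robot, y to its left, z up, the work surface at z = 0. Lengths are in m, angles in rad, forces in N, time in s.
With the tool pointing down it reaches from about 0.375 to 0.75 m from the base axis. Payload 9 kg.
Tool frame: the origin (TCP) lies at the very end of the fingers, on their centre line; the grasp point (between the pads) lies 19 mm behind it (bot.tcp_to_grasp is the distance from the TCP to the grasp point, in m); z points along the fingers, y is the direction in which the jaws open and shut (so a half turn about z gives the same grasp; the last joint's range is limited). The gripper opens to 85 mm and grips with 20 to 120 N. Pads are 22 mm wide; open, the fingers measure 114 mm over their backs; the gripper's body (76 mm by 85 mm) begins 54 mm behind the grasp point. The pads swing forward as they close: fully open they stand 13 mm farther back than shut.
Start: joints at [1.04, 0.104, 0.097, 1.564, 0, 1.353], TCP at [0.185, 0.571, 0.231] pointing down, gripper open.
Joint ranges: [-2.99, 2.99], [-0.84, 1.86], [-1.1, 1.16], [-1.84, 2.11], [-1.51, 1.56], [-3.14, 3.14]. Speed limits (rad/s): [2.22, 2.22, 2.57, 3.14, 3.14, 3.14].

INTERFACE

Orientations are given as a unit quaternion [x, y, z, w].
In Python, from plant import bot, imaging, job gives the robot as it stands. The module is installed in compiled form; this text tells all that it offers.
- The arm moves only by the tool drive_tool, never from a script. Its arguments are lists of equal length, an entry for each row: "gripper": the closure, from 0 (fully open) to 1 (shut); "dp": the shift along the tool's x, y, z in m, a list of three; "spin": the turn about the tool's z in units of 6 degrees (1.0 is 6 degrees). A call has 1 to 5 rows; each row shifts and turns the commanded pose from where the row before left it, along the tool's axes as they then stand; what a row does not reach is not made up. A row lasts 1/10 s, in which the tool goes at most 50 mm and 8.59 degrees, less where a joint would pass 70% of its speed; a pose out of reach is approached as far as the arm can. A call is refused whole if a number of a shift passes 0.05 or a number of a turn 1, either way. A call with a gripper value outside its range is refused whole. The fingers move at their own pace and stop on an object; the grip force is fixed at half the most. Time passes only in rows, so rows that do not move let the fingers close. It gives the time, the measured TCP pose, the force and the opening at its end, in the units of the state.
- bot.observe(): the state, without advancing time (a new reading comes with each control period).
- imaging.camera(name): name is "scene" or "top" or "wrist"; returns a dict with "color" (384x512x3 uint8, red, green, blue), "z_map" (384x512 float32, m along the optical axis (not along the pixel's ray), 0 where there is no reading), "mtx" (3x3 intrinsics, pixels), "dist_coeffs" ([k1, k2, p1, p2, k3] as OpenCV has them; the pictures are not rectified), "R" (3x3) and "t" (3): a world point X has camera coordinates R X + t; the wrist camera has in their place "mount" (4x4, takes a point from camera to tool coordinates, whose origin is the TCP and whose axes are the flange's). Camera axes: x right, y down, z forward; pixel columns grow to the right and rows downward; lengths in m; the calibration is good to about 2 mm. A picture is of the moment at which its call begins: read the wrist's pose just before it.
- job.close_job(): hands the job in, once; it reports no verdict.
The state is a dict: "time_s": time; "qpos": joint angles; "qd": joint speeds; "joint_torque": joint torques, N m; "tool_pos": TCP position; "tool_rot": TCP orientation; "contact_force": force on the tool from outside, world axes, zero at the start; "torque": the same for the moment, N m; "gripper_width": opening from 0.0 (shut) to 1.0 (fully open).
Only numpy, scipy, OpenCV 4.12 (cv2) and the standard library are available. Lean on these libraries where they do the work, as an engineer would, in place of code of your own. Each camera call takes 0.05 s, during which the arm holds its last target. There are 200 camera calls.

## Working session

There is one attempt and no reset: what is moved stays moved. The work goes in short steps, Python scripts to look and compute and a tool call to move; the robot and the scene stay as the last step left them, time stands still between calls to the robot, and variables do not carry over. Pictures are saved under pics/ and viewed, about 8 in all and at most 12, crops included, and the job is handed in when it is done.

Besides the shell and the picture viewer there is one more tool, called after "Emit:" as name(argument=value, ...), one argument or row to a line, values as JSON. drive_tool: Moves the arm, as the interface text tells. Its arguments: {"type":"object","properties":{"gripper":{"type":"array","items":{"type":"number"}},"dp":{"type":"array","items":{"type":"array","items":{"type":"number"}}},"spin":{"type":"array","items":{"type":"number"}}},"required":["gripper","dp","spin"]}

```bash
mkdir -p pics; cat > h.py <<'E'
import numpy as np, cv2
from scipy.spatial.transform import Rotation as Ro
from plant import bot, imaging, job
def shot(name):
    s=bot.observe(); c=imaging.camera(name)
    if name=="wrist":
        T=np.eye(4);T[:3,:3]=Ro.from_quat(s["tool_rot"]).as_matrix();T[:3,3]=s["tool_pos"]
        M=T@np.array(c["mount"]);c["R"]=M[:3,:3].T;c["t"]=-M[:3,:3].T@M[:3,3]
    return c
def cloud(c):
    h,w=c["z_map"].shape
    uv=np.stack(np.meshgrid(np.arange(w),np.arange(h)),-1).reshape(-1,1,2).astype(np.float64)
    n=cv2.undistortPoints(uv,np.array(c["mtx"]),np.array(c["dist_coeffs"])).reshape(h,w,2)
    z=c["z_map"][...,None]
    P=np.concatenate([n*z,z],-1)
    W=(P-np.array(c["t"]))@np.array(c["R"]); W[c["z_map"]==0]=np.nan
    return W
def save(c,name): cv2.imwrite("pics/"+name,cv2.cvtColor(c["color"],cv2.COLOR_RGB2BGR))
E
python3 - <<'E'
from h import *
print(bot.observe(), bot.tcp_to_grasp)
c=shot("top"); save(c,"top1.png"); W=cloud(c); np.save("top.npy",W)
d=shot("scene"); save(d,"scene1.png"); np.save("scene.npy",cloud(d))
print(c["R"],c["t"])
E
```

```text
{'time_s': 0.0, 'qpos': array([ 1.04033149e+00,  1.04696255e-01,  9.64606359e-02,  1.56394688e+00,
       -1.00670553e-05,  1.35309312e+00]), 'qd': array([ 0.00018111,  0.00068336,  0.00254914,  0.00109403, -0.00014555,
        0.0013996 ]), 'joint_torque': array([ 4.01563448e-04, -5.56934309e+01,  5.03647041e+01,  1.70855474e-02,
       -3.43160245e-04,  2.51571905e-06]), 'tool_pos': array([0.18442337, 0.57057873, 0.23051939]), 'tool_rot': array([ 1.55744172e-01,  9.87797182e-01, -6.46993532e-04, -2.48582143e-04]), 'contact_force': array([ 0.55973495, -0.05064048,  0.76193168]), 'torque': array([ 0.05054438, -0.06906046,  0.0014113 ]), 'gripper_width': 0.9971145907413724} 0.0187
[[ 0.00603627 -0.99994859  0.00814693]
 [-0.98740494 -0.00724822 -0.1580473 ]
 [ 0.15809823 -0.00709031 -0.98739793]] [0.02648441 0.54525734 1.13897062]
```

View pics/top1.png

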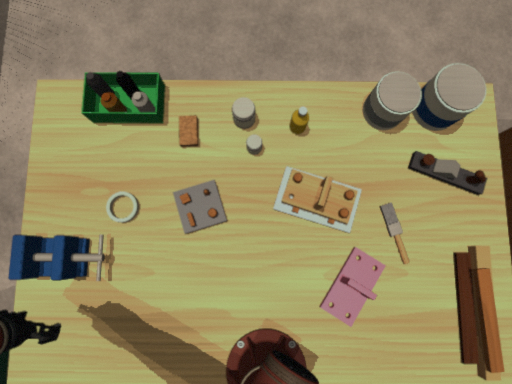

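View pics/scene1.png

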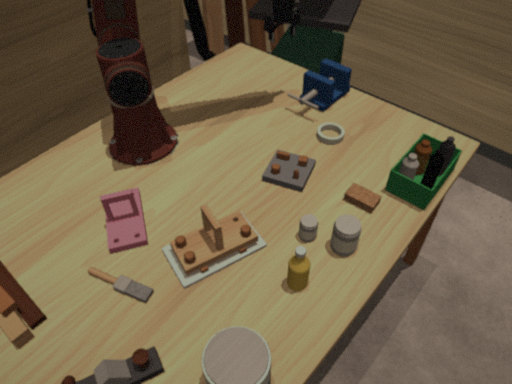

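The top view shows the carrier near (318,199), the tray near (200,207) and the pink decoy at (352,286). I need an enlarged crop of the carrier and tray.

```bash
python3 - <<'E'
from h import *
im=cv2.imread("pics/top1.png")
a=cv2.resize(im[160:240,270:370],None,fx=5,fy=5,interpolation=cv2.INTER_CUBIC)
b=cv2.resize(im[175:239,165:235],None,fx=4.2,fy=6.25,interpolation=cv2.INTER_CUBIC)
b=cv2.resize(im[175:239,165:235],None,fx=4.2,fy=4.2,interpolation=cv2.INTER_CUBIC)
o=np.zeros((400,800,3),np.uint8);o[:,:500]=a;o[:b.shape[0],500:500+b.shape[1]]=b
cv2.imwrite("pics/crop1.png",o)
W=np.load("top.npy")
for u,v in [(186,198),(206,191),(190,224),(212,212),(200,207),(297,178),(350,196),(344,214),(291,194),(324,193),(318,199)]: print(u,v,W[v,u].round(3))
# tray top, board segmentation by height
def rect(m,n):
    p=W[m][:,:2].astype(np.float32); r=cv2.minAreaRect(p); print(n,len(p),p.mean(0),r)
Z=W[...,2]
t=np.zeros(Z.shape,bool);t[175:239,165:235]=1
rect(t&(Z>.018)&(Z<.03),"tray")
t[:]=0;t[160:240,270:370]=1
rect(t&(Z>.042)&(Z<.06),"carrier top")
rect(t&(Z>.125),"bar")
E
```

```text
186 198 [0.528 0.255 0.043]
206 191 [0.548 0.19  0.057]
190 224 [0.445 0.238 0.051]
212 212 [0.483 0.171 0.047]
200 207 [0.502 0.212 0.024]
297 178 [ 0.589 -0.095  0.073]
350 196 [ 0.533 -0.259  0.074]
344 214 [ 0.477 -0.238  0.074]
291 194 [ 0.543 -0.079  0.044]
324 193 [ 0.53  -0.164  0.148]
318 199 [ 0.527 -0.164  0.048]
tray 1601 [0.5037109  0.21515226] ((0.503750205039978, 0.21687719225883484), (0.1407577395439148, 0.14067736268043518), 17.8845157623291)
carrier top 1937 [ 0.53475034 -0.16257118] ((0.5365105867385864, -0.16729027032852173), (0.22098802030086517, 0.11143966764211655), 71.51233673095703)
bar 218 [ 0.5351614  -0.16527323] ((0.5361393094062805, -0.16684404015541077), (0.018848000094294548, 0.0902482122182846), 71.39529418945312)
```

View pics/crop1.png

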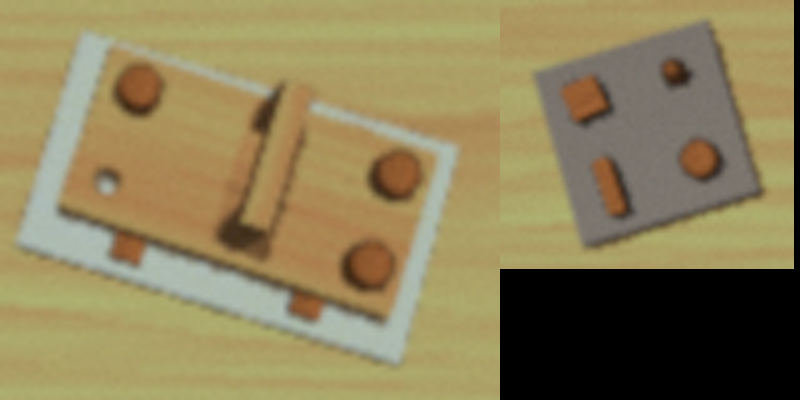

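The round knob is the tray pull near world (0.481, 0.173), and the hole is near (0.535, -0.077). The tool's yaw (72°) already matches the carrier's y axis (71.5°). I'll move above the knob.

Emit:
drive_tool(
  gripper=[0, 0, 0, 0, 0],
  dp=[
    [-0.034, -0.024, 0.005],
    [-0.034, -0.024, 0.005],
    [-0.034, -0.024, 0.005],
    [-0.034, -0.024, 0.005],
    [-0.034, -0.024, 0.005],
  ],
  spin=[0, 0, 0, 0, 0],
)

```text
time_s: 0.6
tool_pos: [0.31, 0.403, 0.2058]
tool_rot: [0.156, 0.988, -0.0, -0.0]
contact_force: [0.3, -0.3, -0.3]
gripper_width: 0.997
```

Emit:
drive_tool(
  gripper=[0, 0, 0, 0, 0],
  dp=[
    [-0.034, -0.024, 0.005],
    [-0.034, -0.024, 0.005],
    [-0.034, -0.024, 0.005],
    [-0.034, -0.024, 0.005],
    [-0.034, -0.024, 0.005],
  ],
  spin=[0, 0, 0, 0, 0],
)

```text
time_s: 1.1
tool_pos: [0.4349, 0.2364, 0.1809]
tool_rot: [0.156, 0.988, 0.0, -0.0]
contact_force: [-0.2, -1.0, 0.1]
gripper_width: 1.005
```

Emit:
drive_tool(
  gripper=[0, 0, 0, 0, 0],
  dp=[
    [-0.034, -0.024, 0.005],
    [-0.03, -0.022, 0.005],
    [0, 0, 0],
    [0, 0, 0],
    [0, 0, 0],
  ],
  spin=[0, 0, 0, 0, 0],
)

```text
time_s: 1.6
tool_pos: [0.4806, 0.175, 0.1713]
tool_rot: [0.156, 0.988, 0.0, -0.0]
contact_force: [-1.0, -0.2, 0.7]
gripper_width: 1.001
```

```bash
cat >> h.py <<'E'
def togo(target):
    s=bot.observe();R=Ro.from_quat(s["tool_rot"]).as_matrix()
    return (R.T@(np.array(target)-s["tool_pos"])).round(4)
E
python3 - <<'E'
from h import *
s=bot.observe();print(s["tool_pos"],s["tool_rot"],s["qpos"],s["time_s"])
c=shot("wrist"); save(c,"w1.png"); W=cloud(c); np.save("w1.npy",W)
m=(abs(W[...,2]-.048)<.003)&(np.hypot(W[...,0]-.481,W[...,1]-.173)<.03)
print(m.sum()); k=m.astype(np.uint8)
if m.sum()>20:
    print(cv2.minEnclosingCircle(W[m][:,:2].astype(np.float32)),W[m].mean(0))
    v,u=np.nonzero(m);print(u.mean(),v.mean())
E
```

```text
[0.48055593 0.17503447 0.17126301] [ 1.55517562e-01  9.87833098e-01  1.11439060e-04 -2.15980728e-04] [ 9.29049370e-02 -1.70729023e-01 -2.80780903e-01  1.46110814e+00
  3.22475277e-04  4.05207624e-01] 1.6
724
((0.4806588888168335, 0.1709277629852295), 0.01413517352193594) [0.48005745 0.17100397 0.04722532]
249.8646408839779 181.49861878453038
```

View pics/w1.png

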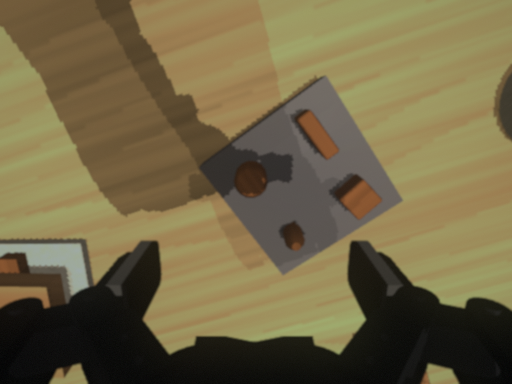

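The wrist view shows the round knob at pixel (251,180), with its centre at (0.4805, 0.171). Descending to grasp.

Emit:
drive_tool(
  gripper=[0, 0, 0, 0, 0],
  dp=[
    [-0.001, -0.004, 0.04],
    [0, 0, 0.04],
    [0, 0, 0.035],
    [0, 0, 0.02],
    [0, 0, 0.0105],
  ],
  spin=[0, 0, 0, 0, 0],
)

```text
time_s: 2.15
tool_pos: [0.4789, 0.1712, 0.0238]
tool_rot: [0.155, 0.988, -0.0, -0.001]
contact_force: [0.1, 0.4, 0.4]
gripper_width: 0.996
```

Emit:
drive_tool(
  gripper=[0, 1, 1, 1, 1],
  dp=[
    [0, 0, 0],
    [0, 0, 0],
    [0, 0, 0],
    [0, 0, 0],
    [0, 0, 0],
  ],
  spin=[0, 0, 0, 0, 0],
)

```text
time_s: 2.65
tool_pos: [0.4814, 0.1704, 0.0267]
tool_rot: [0.156, 0.988, 0.0, 0.001]
contact_force: [-2.1, -0.5, 34.8]
gripper_width: 0.331
```

Emit:
drive_tool(
  gripper=[1, 1, 1, 1, 1],
  dp=[
    [0, 0, 0],
    [0, 0, 0],
    [0, 0, 0],
    [0, 0, 0],
    [0, 0, 0],
  ],
  spin=[0, 0, 0, 0, 0],
)

```text
time_s: 3.15
tool_pos: [0.4816, 0.1704, 0.027]
tool_rot: [0.156, 0.988, 0.0, 0.001]
contact_force: [-1.1, 0.4, 6.2]
gripper_width: 0.323
```

Emit:
drive_tool(
  gripper=[1, 1, 1, 1, 1],
  dp=[
    [0, 0, -0.015],
    [0, 0, -0.03],
    [0, 0, -0.035],
    [0, 0, -0.035],
    [0, 0, 0],
  ],
  spin=[0, 0, 0, 0, 0],
)

```text
time_s: 3.65
tool_pos: [0.4836, 0.1706, 0.1472]
tool_rot: [0.156, 0.988, 0.001, 0.004]
contact_force: [0.1, 0.0, -0.1]
gripper_width: 0.32
```

Emit:
drive_tool(
  gripper=[1, 1, 1, 1, 1],
  dp=[
    [-0.02, -0.036, 0],
    [-0.02, -0.036, 0],
    [-0.02, -0.036, 0],
    [-0.02, -0.036, 0],
    [0, 0, 0],
  ],
  spin=[0, 0, 0, 0, 0],
)

```text
time_s: 4.15
tool_pos: [0.5132, 0.0046, 0.141]
tool_rot: [0.158, 0.987, -0.001, 0.0]
contact_force: [0.3, 1.0, -0.9]
gripper_width: 0.326
```

```bash
python3 - <<'E'
from h import *
s=bot.observe();print(s["tool_pos"],s["tool_rot"],s["gripper_width"],s["contact_force"])
c=shot("wrist"); save(c,"w2.png"); W=cloud(c); np.save("w2.npy",W)
E
```

```text
[0.51317703 0.00459712 0.14101055] [ 1.58041726e-01  9.87432226e-01 -5.36691694e-04  3.53004022e-04] 0.3260294049359873 [ 0.33053027  0.95467482 -0.876543  ]
```

View pics/w2.png

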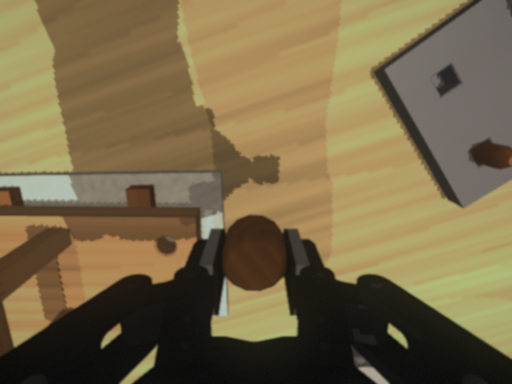

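The held knob shows at (254,253) and the empty hole at (165,245), past the carrier's edge.

```bash
python3 - <<'E'
from h import *
W=np.load("w2.npy"); im=cv2.imread("pics/w2.png")
print(W[248:258:4,250:260:4].round(4).tolist())
z0=W[253,254,2]
m=(abs(W[...,2]-z0)<.003); m[:, :225]=0; m[:,284:]=0; m[:213]=0;m[292:]=0
print(z0,m.sum(),cv2.minEnclosingCircle(W[m][:,:2].astype(np.float32)),W[m].mean(0))
print(W[240:256:4,150:184:4,2].round(3))
# hole: pixels through the plane
face=W[235:262,140:195]; g=cv2.cvtColor(im,cv2.COLOR_BGR2GRAY)[235:262,140:195]
print(g[::3,::4])
m=face[...,2]<.046
if m.sum(): print(m.sum(),np.argwhere(m).mean(0)+[235,140],np.nanmean(face[m],0))
s=(abs(W[...,2]-.05)<.003); s[:205]=0; s[265:]=0; s[:,205:]=0
p=W[s];print("edge max-y side",p[:,1].max())
# ray ∩ z=.05 for hole pixel
def ray(u,v,z,C):
    n=cv2.undistortPoints(np.array([[[u,v]]],float),np.array(C["mtx"]),np.array(C["dist_coeffs"])).ravel()
    d=np.array([n[0],n[1],1])@C["R"];o=-C["R"].T@C["t"];return o+d*(z-o[2])/d[2]
C=shot("wrist")
print(ray(165,245,.05,C),ray(163,245,.05,C))
cv2.imwrite("pics/hole.png",cv2.resize(np.hstack([im[225:269,130:230]]),None,fx=7,fy=7,interpolation=cv2.INTER_CUBIC))
E
```

```text
[[[0.5032, 0.0056, 0.1622], [0.5034, 0.0073, 0.1627], [0.5045, 0.0087, 0.1616]], [[0.5051, 0.005, 0.1619], [0.5061, 0.0064, 0.1609], [0.5061, 0.0082, 0.1619]], [[0.5066, 0.0044, 0.1623], [0.5078, 0.0058, 0.161], [0.5082, 0.0075, 0.1614]]]
0.16181498751934434 2719 ((0.5114297270774841, 0.004138693679124117), 0.014552912674844265) [0.51065999 0.004759   0.16122986]
[[0.049 0.049 0.041 0.033 0.028 0.012 0.05  0.05  0.049]
 [0.049 0.049 0.044 0.036 0.033 0.031 0.032 0.049 0.049]
 [0.049 0.05  0.046 0.042 0.039 0.038 0.042 0.05  0.05 ]
 [0.051 0.05  0.05  0.047 0.045 0.047 0.049 0.05  0.049]]
[[ 86  86  86  85  85  82  78  83  85  85  85  85  85  84]
 [ 85  87  85  87  78  59  60  95  92  87  98 108  97 121]
 [121 132 122 132  85  56  56  63  86 122 135 135 135 135]
 [143 142 142 142 100  55  57  54  52 104 142 141 141 123]
 [142 142 142 142 107  57  59  57  56 101 141 142 142  84]
 [140 140 139 140 125  67  57  55  57 118 140 140 139  45]
 [140 139 139 140 138 117  84  77 102 136 139 138 129  27]
 [141 142 142 141 140 138 127 125 136 139 139 140  89  26]
 [143 143 143 142 142 142 141 141 141 141 140 141  50  26]]
249 [244.04819277 165.77911647] [ 0.5387653  -0.08436021  0.03395448]
edge max-y side -0.047271769166417954
[ 0.53280297 -0.07596438  0.05      ] [ 0.53230117 -0.07749968  0.05      ]
```

View pics/hole.png

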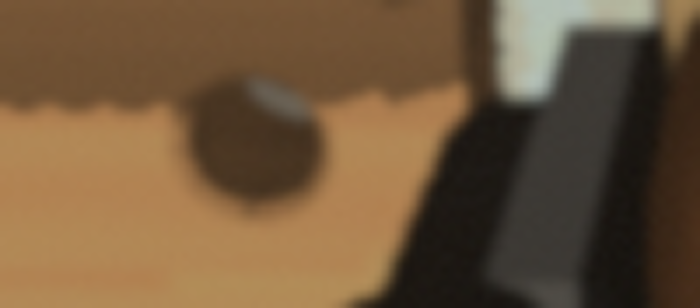

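Emit:
drive_tool(
  gripper=[1, 1, 1, 1, 1],
  dp=[
    [-0.018, -0.027, 0.01],
    [-0.018, -0.027, 0.01],
    [-0.01, -0.015, 0.01],
    [0, 0, 0],
    [0, 0, 0],
  ],
  spin=[0, 0, 0, 0, 0],
)

```text
time_s: 4.75
tool_pos: [0.5347, -0.07, 0.1106]
tool_rot: [0.156, 0.988, 0.0, -0.001]
contact_force: [0.4, 0.9, 0.7]
gripper_width: 0.324
```

```bash
python3 - <<'E'
from h import *
s=bot.observe();print(s["tool_pos"],s["tool_rot"],s["gripper_width"],s["contact_force"])
print(togo((.5357,-.0754,.085)))
c=shot("wrist"); save(c,"w3.png"); np.save("w3.npy",cloud(c))
d=shot("scene"); save(d,"s3.png")
a=cv2.imread("pics/w3.png")[130:384,90:410]; b=cv2.resize(cv2.imread("pics/s3.png")[180:290,160:280],None,fx=4,fy=4,interpolation=cv2.INTER_CUBIC)
o=np.zeros((440,800,3),np.uint8);o[:254,:320]=a;o[:,320:]=b;cv2.imwrite("pics/c3.png",o)
E
```

```text
[ 0.53467529 -0.06999916  0.11055735] [ 1.55595448e-01  9.87820625e-01  3.91219205e-04 -5.61635045e-04] 0.32388786276272336 [0.41423259 0.88539784 0.66039344]
[-0.0027 -0.0048  0.0256]
```

View pics/c3.png

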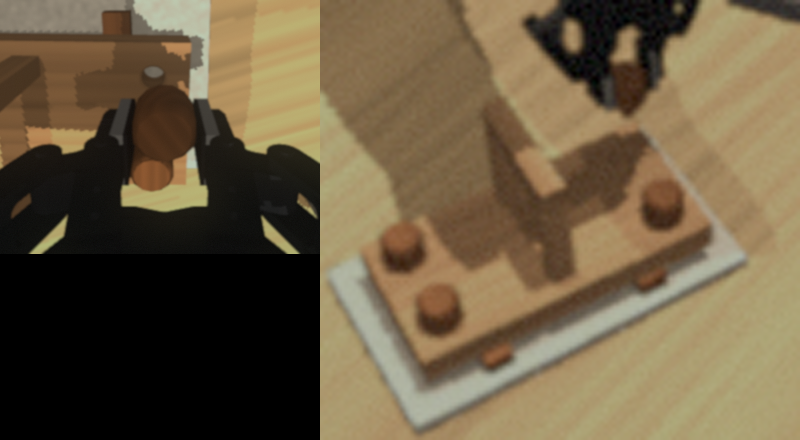

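Now the hole is clear just ahead of the held knob, at about (242,202) in the full wrist picture. I'll compute from this closer view.

```bash
cat >> h.py <<'E'
def ray(u,v,z,C):
    n=cv2.undistortPoints(np.array([[[u,v]]],float),np.array(C["mtx"]),np.array(C["dist_coeffs"])).ravel()
    d=np.array([n[0],n[1],1])@C["R"];o=-C["R"].T@C["t"];return o+d*(z-o[2])/d[2]
E
python3 - <<'E'
from h import *
s=bot.observe();print(s["tool_pos"])
C=shot("wrist");W=cloud(C)
m=(abs(W[...,2]-.132)<.003); m[:,215:290]&=1; m[:, :215]=0; m[:,290:]=0
print("head",cv2.minEnclosingCircle(W[m][:,:2].astype(np.float32)),W[m].mean(0))
for u,v in [(242,202),(232,202),(252,202)]: print(ray(u,v,.05,C))
f=(abs(W[...,2]-.074)<.003)&(np.hypot(W[...,0]-.589,W[...,1]+.095)<.03)
if f.sum(): print("knob a",f.sum(),W[f].mean(0),cv2.minEnclosingCircle(W[f][:,:2].astype(np.float32)))
p=W[190:225,225:275,2]; print(p[::3,::4].round(3))
# carrier face fit near side edge + end edge (wrist cam)
f=(abs(W[...,2]-.050)<.0025)&(W[...,0]>.45)
P=W[f][:,:2]; ex=np.array([.9483,-.3173]);ey=np.array([.3173,.9483])
print("min x_c",np.percentile(P@ex,[.3,1]),"max y_c",np.percentile(P@ey,[99,99.7]))
o=cv2.resize(cv2.cvtColor(C["color"],cv2.COLOR_RGB2BGR)[180:225,205:285],None,fx=8,fy=8,interpolation=cv2.INTER_CUBIC);cv2.imwrite("pics/hole2.png",o)
E
```

```text
[ 0.53504923 -0.06982318  0.1112028 ]Traceback (most recent call last):
  File "<stdin>", line 4, in <module>
numpy._core._exceptions._UFuncOutputCastingError: Cannot cast ufunc 'bitwise_and' output from dtype('int64') to dtype('bool') with casting rule 'same_kind'
```

```bash
python3 - <<'E'
from h import *
s=bot.observe();print(s["tool_pos"])
C=shot("wrist");W=cloud(C)
m=(abs(W[...,2]-.132)<.003); m[:, :215]=0; m[:,290:]=0
print("head",cv2.minEnclosingCircle(W[m][:,:2].astype(np.float32)),W[m].mean(0))
for u,v in [(242,202),(232,202),(252,202)]: print(ray(u,v,.05,C))
f=(abs(W[...,2]-.074)<.003)&(np.hypot(W[...,0]-.589,W[...,1]+.095)<.03)
if f.sum(): print("knob a",f.sum(),W[f].mean(0),cv2.minEnclosingCircle(W[f][:,:2].astype(np.float32)))
f=(abs(W[...,2]-.050)<.0025)&(W[...,0]>.45)
P=W[f][:,:2]; ex=np.array([.9483,-.3173]);ey=np.array([.3173,.9483])
print("min x_c",np.percentile(P@ex,[.3,1]),"max y_c",np.percentile(P@ey,[99,99.7]))
c=np.array([.5363,-.167]);print(c@ex-.055,c@ey+.11)
o=cv2.resize(cv2.cvtColor(C["color"],cv2.COLOR_RGB2BGR)[180:225,205:285],None,fx=8,fy=8,interpolation=cv2.INTER_CUBIC);cv2.imwrite("pics/hole2.png",o)
E
```

```text
[ 0.53515774 -0.06991917  0.11132656]
head ((0.533758282661438, -0.07082973420619965), 0.018966441974043846) [ 0.53253323 -0.06998426  0.13151373]
[ 0.53072304 -0.07748035  0.05      ]
[ 0.52865245 -0.08391241  0.05      ]
[ 0.53279375 -0.07104829  0.05      ]
knob a 1046 [ 0.58985946 -0.0976368   0.07330604] ((0.5904527902603149, -0.09763704240322113), 0.01414615660905838)
min x_c [0.50596155 0.5062319 ] max y_c [0.11816452 0.11935202]
0.50656239 0.12180189000000001
```

View pics/hole2.png

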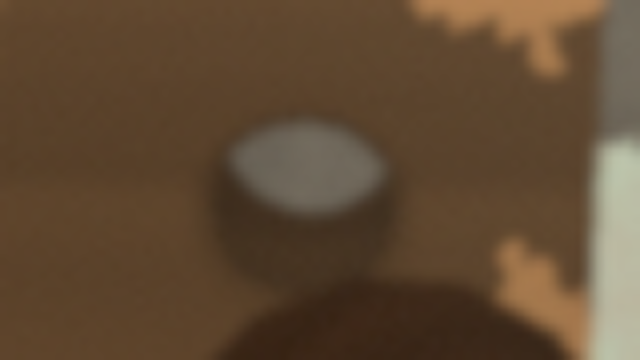

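Emit:
drive_tool(
  gripper=[1, 1, 1, 1, 1],
  dp=[
    [-0.0025, -0.0075, 0.014],
    [0, 0, 0.014],
    [0, 0, 0],
    [0, 0, 0],
    [0, 0, 0],
  ],
  spin=[0, 0, 0, 0, 0],
)

```text
time_s: 5.45
tool_pos: [0.5352, -0.079, 0.083]
tool_rot: [0.156, 0.988, 0.0, 0.0]
contact_force: [-0.2, -0.1, -0.5]
gripper_width: 0.323
```

Emit:
drive_tool(
  gripper=[1, 1, 1, 1, 1],
  dp=[
    [0, 0, 0.005],
    [0, 0, 0.005],
    [0, 0, 0.003],
    [0, 0, 0.003],
    [0, 0, 0],
  ],
  spin=[0, 0, 0, 0, 0],
)

```text
time_s: 5.95
tool_pos: [0.5348, -0.0788, 0.0662]
tool_rot: [0.156, 0.988, 0.0, -0.0]
contact_force: [-0.4, 0.7, 0.4]
gripper_width: 0.326
```

No contact force with the foot about 5 mm inside the hole. Continuing down.

Emit:
drive_tool(
  gripper=[1, 1, 1, 1, 1],
  dp=[
    [0, 0, 0.004],
    [0, 0, 0.004],
    [0, 0, 0.003],
    [0, 0, 0],
    [0, 0, 0],
  ],
  spin=[0, 0, 0, 0, 0],
)

```text
time_s: 6.45
tool_pos: [0.5351, -0.0789, 0.0557]
tool_rot: [0.156, 0.988, 0.0, -0.0]
contact_force: [0.8, -1.0, 0.4]
gripper_width: 0.326
```

Emit:
drive_tool(
  gripper=[0, 0, 0, 0, 0],
  dp=[
    [0, 0, 0],
    [0, 0, 0],
    [0, 0, 0],
    [0, 0, 0],
    [0, 0, 0],
  ],
  spin=[0, 0, 0, 0, 0],
)

```text
time_s: 6.95
tool_pos: [0.5352, -0.079, 0.0558]
tool_rot: [0.156, 0.988, 0.0, 0.0]
contact_force: [0.0, -0.5, 0.9]
gripper_width: 1.004
```

Emit:
drive_tool(
  gripper=[0, 0, 0, 0, 0],
  dp=[
    [0, 0, -0.02],
    [0, 0, -0.04],
    [0, 0, -0.04],
    [0, 0, -0.04],
    [0, 0, 0],
  ],
  spin=[0, 0, 0, 0, 0],
)

```text
time_s: 7.45
tool_pos: [0.5377, -0.08, 0.202]
tool_rot: [0.156, 0.988, -0.001, 0.004]
contact_force: [1.2, 0.4, 0.9]
gripper_width: 1.001
```

Emit:
drive_tool(
  gripper=[0, 0, 0, 0, 0],
  dp=[
    [0, 0, -0.03],
    [0, 0, 0],
    [0, 0, 0],
    [0, 0, 0],
    [0, 0, 0],
  ],
  spin=[0, 0, 0, 0, 0],
)

```text
time_s: 7.95
tool_pos: [0.5347, -0.0788, 0.2245]
tool_rot: [0.156, 0.988, 0.0, -0.001]
contact_force: [-0.5, -0.2, 0.7]
gripper_width: 1.003
```

```bash
python3 - <<'E'
from h import *
s=bot.observe();print(s["tool_pos"],s["tool_rot"],s["time_s"])
C=shot("wrist");save(C,"w4.png");W=cloud(C);D=shot("top");save(D,"t4.png");V=cloud(D)
for n,X in (("wrist",W),("top",V)):
    for k,(x,y) in dict(new=(.534,-.0778),a=(.590,-.097),b=(.480,-.238),c=(.535,-.258)).items():
        f=(X[...,2]>.062)&(X[...,2]<.1)&(np.hypot(X[...,0]-x,X[...,1]-y)<.025)
        if f.sum()>15: print(n,k,f.sum(),X[f].mean(0).round(4),cv2.minEnclosingCircle(X[f][:,:2].astype(np.float32)), np.percentile(X[f][:,2],[50,95]))
    f=(X[...,2]>.13)&(X[...,2]<.155)&(np.hypot(X[...,0]-.536,X[...,1]+.167)<.06)
    if f.sum()>15: print(n,"bar",f.sum(),cv2.minAreaRect(X[f][:,:2].astype(np.float32)),np.median(X[f][:,2]))
    f=(abs(X[...,2]-.05)<.004)&(np.hypot(X[...,0]-.536,X[...,1]+.167)<.14)
    if f.sum()>15: print(n,"carrier",f.sum(),cv2.minAreaRect(X[f][:,:2].astype(np.float32)))
a=cv2.imread("pics/w4.png"); b=cv2.resize(cv2.imread("pics/t4.png")[160:240,270:340],None,fx=4,fy=4)
o=np.zeros((384,800,3),np.uint8);o[:,:512]=a;o[:320,512:792]=b;cv2.imwrite("pics/c4.png",o)
E
```

```text
[ 0.53467576 -0.07879172  0.22451949] [ 1.55782726e-01  9.87790940e-01  2.55606172e-04 -8.57801619e-04] 7.95
wrist new 755 [ 0.5325 -0.0792  0.0724] ((0.5339361429214478, -0.07949655503034592), 0.015011853538453579) [0.07303658 0.07446822]
wrist a 679 [ 0.5882 -0.097   0.0721] ((0.590358555316925, -0.0976952314376831), 0.015054745599627495) [0.07298262 0.07444192]
wrist b 843 [ 0.4794 -0.2357  0.0717] ((0.47968602180480957, -0.23882214725017548), 0.015496103093028069) [0.07269419 0.07435637]
wrist c 739 [ 0.5353 -0.2545  0.0716] ((0.5365527272224426, -0.2577149271965027), 0.015130733139812946) [0.07277961 0.07431153]
wrist bar 2176 ((0.5343971848487854, -0.16778750717639923), (0.017661402001976967, 0.0886286124587059), 71.22718048095703) 0.1459432427927385
wrist carrier 14500 ((0.5351864695549011, -0.16884666681289673), (0.22008143365383148, 0.11075934767723083), 71.3597412109375)
top b 72 [ 0.4803 -0.2375  0.0736] ((0.48119401931762695, -0.2378985583782196), 0.014758465811610222) [0.07372553 0.07718928]
top c 46 [ 0.5342 -0.2594  0.0735] ((0.5363258719444275, -0.2570124864578247), 0.013770685531198978) [0.07398238 0.07809757]
top carrier 200 ((0.5073730945587158, -0.25426244735717773), (0.036331553012132645, 0.11140996217727661), 71.29586029052734)
```

View pics/c4.png

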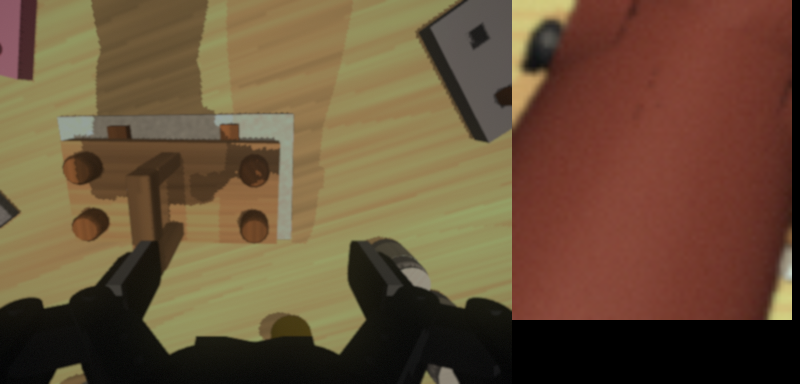

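The new knob stands at the same head height (73 mm) as the other three, so it is home. Now moving over the handle and gripping it.

Emit:
drive_tool(
  gripper=[0, 0, 0, 0, 0],
  dp=[
    [-0.014, -0.04, 0],
    [-0.014, -0.0445, 0],
    [0, 0, 0],
    [0, 0, 0],
    [0, 0, 0],
  ],
  spin=[0.1, 0, 0, 0, 0],
)

```text
time_s: 8.55
tool_pos: [0.5352, -0.1673, 0.2256]
tool_rot: [0.161, 0.987, 0.0, -0.0]
contact_force: [0.1, 0.4, 0.0]
gripper_width: 1.001
```

```bash
python3 - <<'E'
from h import *
s=bot.observe();print(s["tool_pos"],s["tool_rot"],togo((.5355,-.168,.1163)))
C=shot("wrist");W=cloud(C)
f=(W[...,2]>.13)&(W[...,2]<.155)&(np.hypot(W[...,0]-.536,W[...,1]+.167)<.06)
print(f.sum(),cv2.minAreaRect(W[f][:,:2].astype(np.float32)))
E
```

```text
[ 0.53520734 -0.16732934  0.22558119] [ 1.60790051e-01  9.86988572e-01  2.77233311e-04 -2.02048096e-04] [-0.0005 -0.0006  0.1093]
2892 ((0.5347437262535095, -0.16858692467212677), (0.018017970025539398, 0.08943986892700195), 71.34169006347656)
```

Emit:
drive_tool(
  gripper=[0, 0, 0, 0, 0],
  dp=[
    [0, -0.001, 0.035],
    [0, 0, 0.035],
    [0, 0, 0.025],
    [0, 0, 0.014],
    [0, 0, 0],
  ],
  spin=[0, 0, 0, 0, 0],
)

```text
time_s: 9.1
tool_pos: [0.5341, -0.1676, 0.1151]
tool_rot: [0.16, 0.987, 0.001, -0.001]
contact_force: [-0.1, 0.4, 0.5]
gripper_width: 0.997
```

Emit:
drive_tool(
  gripper=[0, 1, 1, 1, 1],
  dp=[
    [0, 0, 0],
    [0, 0, 0],
    [0, 0, 0],
    [0, 0, 0],
    [0, 0, 0],
  ],
  spin=[0, 0, 0, 0, 0],
)

```text
time_s: 9.6
tool_pos: [0.5352, -0.1691, 0.1173]
tool_rot: [0.161, 0.987, -0.0, 0.0]
contact_force: [0.4, 0.5, 0.8]
gripper_width: 0.335
```

Emit:
drive_tool(
  gripper=[1, 1, 1, 1, 1],
  dp=[
    [0, 0, 0],
    [0, 0, 0],
    [0, 0, 0],
    [0, 0, 0],
    [0, 0, 0],
  ],
  spin=[0, 0, 0, 0, 0],
)

```text
time_s: 10.1
tool_pos: [0.5351, -0.1689, 0.117]
tool_rot: [0.161, 0.987, 0.0, 0.0]
contact_force: [0.2, 2.4, 2.3]
gripper_width: 0.201
```

Gripped: an opening of 0.201 is about 17–18 mm, which matches the bar. Lifting gently.

Emit:
drive_tool(
  gripper=[1, 1, 1, 1, 1],
  dp=[
    [0, 0, 0],
    [0, 0, 0],
    [0, 0, -0.002],
    [0, 0, -0.004],
    [0, 0, -0.006],
  ],
  spin=[0, 0, 0, 0, 0],
)

```text
time_s: 10.6
tool_pos: [0.5343, -0.1687, 0.1282]
tool_rot: [0.161, 0.987, 0.0, -0.001]
contact_force: [-0.1, -0.5, -3.9]
gripper_width: 0.205
```

Emit:
drive_tool(
  gripper=[1, 1, 1, 1, 1],
  dp=[
    [0, 0, -0.008],
    [0, 0, -0.008],
    [0, 0, -0.008],
    [0, 0, -0.008],
    [0, 0, -0.008],
  ],
  spin=[0, 0, 0, 0, 0],
)

```text
time_s: 11.1
tool_pos: [0.535, -0.169, 0.1696]
tool_rot: [0.161, 0.987, -0.0, 0.0]
contact_force: [0.3, 0.5, -3.5]
gripper_width: 0.201
```

Emit:
drive_tool(
  gripper=[1, 1, 1, 1, 1],
  dp=[
    [0, 0, -0.008],
    [0, 0, -0.008],
    [0, 0, -0.008],
    [0, 0, -0.008],
    [0, 0, -0.008],
  ],
  spin=[0, 0, 0, 0, 0],
)

```text
time_s: 11.6
tool_pos: [0.535, -0.169, 0.2095]
tool_rot: [0.161, 0.987, 0.0, 0.0]
contact_force: [-0.0, -0.4, -3.6]
gripper_width: 0.202
```

Emit:
drive_tool(
  gripper=[1, 1, 1, 1, 1],
  dp=[
    [0, 0, -0.006],
    [0, 0, -0.004],
    [0, 0, -0.002],
    [0, 0, 0],
    [0, 0, 0],
  ],
  spin=[0, 0, 0, 0, 0],
)

```text
time_s: 12.1
tool_pos: [0.5349, -0.1689, 0.2204]
tool_rot: [0.161, 0.987, 0.0, -0.0]
contact_force: [-0.7, 0.2, -4.2]
gripper_width: 0.203
```

```bash
python3 - <<'E'
from h import *
s=bot.observe();print(s["tool_pos"],s["contact_force"],s["torque"],s["gripper_width"])
D=shot("scene");save(D,"s5.png");X=cloud(D)
C=shot("wrist");save(C,"w5.png");W=cloud(C)
for n,Y in (("scene",X),("wrist",W)):
  f=(abs(Y[...,2]-.155)<.012)&(np.hypot(Y[...,0]-.536,Y[...,1]+.168)<.13)
  P=Y[f]
  for _ in range(4):
    A=np.c_[P[:,:2],np.ones(len(P))];k,*_r=np.linalg.lstsq(A,P[:,2],rcond=None);r=abs(A@k-P[:,2]);P=P[r<max(.002,np.percentile(r,85))]
  print(n,len(P),"slope",k[:2],"z at centre",k@[.536,-.168,1])
b=cv2.resize(cv2.imread("pics/s5.png")[130:290,130:290],(384,384));cv2.imwrite("pics/c5.png",np.hstack([cv2.resize(cv2.imread("pics/w5.png"),(412,384)),b]))
E
```

```text
[ 0.53486126 -0.16888111  0.22042301] [-0.71890028  0.15495932 -4.21404999] [-0.01223886  0.0295186   0.0064231 ] 0.20261838462952553
scene 1590 slope [-0.00257641  0.00332521] z at centre 0.15344944542706468
wrist 30757 slope [1.34267752e-05 2.69929567e-03] z at centre 0.15291320329049127
```

View pics/c5.png

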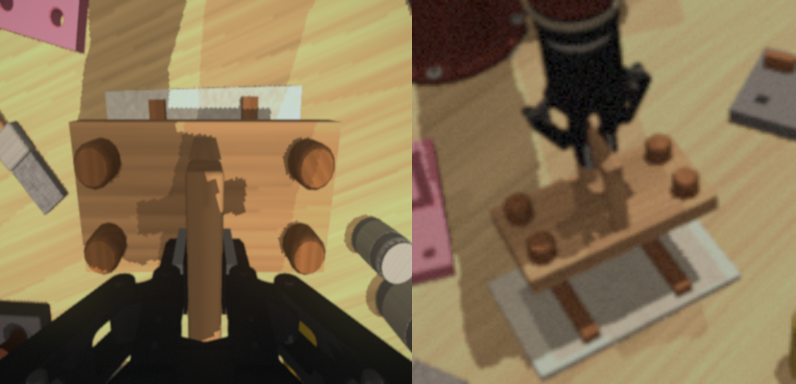

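The carrier hangs level with all four knobs in it, its underside about 0.129 m up (103 mm above the battens). Holding still for about 2.5 s.

Emit:
drive_tool(
  gripper=[1, 1, 1, 1, 1],
  dp=[
    [0, 0, 0],
    [0, 0, 0],
    [0, 0, 0],
    [0, 0, 0],
    [0, 0, 0],
  ],
  spin=[0, 0, 0, 0, 0],
)

```text
time_s: 12.7
tool_pos: [0.535, -0.1689, 0.2208]
tool_rot: [0.161, 0.987, 0.0, 0.0]
contact_force: [0.0, 0.1, -4.2]
gripper_width: 0.198
```

Emit:
drive_tool(
  gripper=[1, 1, 1, 1, 1],
  dp=[
    [0, 0, 0],
    [0, 0, 0],
    [0, 0, 0],
    [0, 0, 0],
    [0, 0, 0],
  ],
  spin=[0, 0, 0, 0, 0],
)

```text
time_s: 13.2
tool_pos: [0.535, -0.1689, 0.2208]
tool_rot: [0.161, 0.987, 0.0, 0.0]
contact_force: [-0.1, -1.0, -4.7]
gripper_width: 0.199
```

Emit:
drive_tool(
  gripper=[1, 1, 1, 1, 1],
  dp=[
    [0, 0, 0],
    [0, 0, 0],
    [0, 0, 0],
    [0, 0, 0],
    [0, 0, 0],
  ],
  spin=[0, 0, 0, 0, 0],
)

```text
time_s: 13.7
tool_pos: [0.535, -0.1689, 0.2208]
tool_rot: [0.161, 0.987, 0.0, 0.0]
contact_force: [-0.4, 0.4, -4.4]
gripper_width: 0.198
```

Emit:
drive_tool(
  gripper=[1, 1, 1, 1, 1],
  dp=[
    [0, 0, 0],
    [0, 0, 0],
    [0, 0, 0],
    [0, 0, 0],
    [0, 0, 0],
  ],
  spin=[0, 0, 0, 0, 0],
)

```text
time_s: 14.2
tool_pos: [0.535, -0.169, 0.2208]
tool_rot: [0.161, 0.987, 0.0, 0.0]
contact_force: [0.1, -0.4, -4.0]
gripper_width: 0.201
```

Emit:
drive_tool(
  gripper=[1, 1, 1, 1, 1],
  dp=[
    [0, 0, 0],
    [0, 0, 0],
    [0, 0, 0],
    [0, 0, 0],
    [0, 0, 0],
  ],
  spin=[0, 0, 0, 0, 0],
)

```text
time_s: 14.7
tool_pos: [0.535, -0.1689, 0.2208]
tool_rot: [0.161, 0.987, 0.0, 0.0]
contact_force: [0.3, -0.0, -3.4]
gripper_width: 0.203
```

```bash
python3 - <<'E'
from h import *
s=bot.observe();print(s["tool_pos"],abs(s["qd"]).max(),s["contact_force"],s["gripper_width"],s["time_s"])
W=cloud(shot("wrist"))
f=(abs(W[...,2]-.153)<.003)&(np.hypot(W[...,0]-.536,W[...,1]+.168)<.13);print(np.median(W[f][:,2]))
for x,y in [(.534,-.0787),(.590,-.0977),(.480,-.2385),(.536,-.2575)]:
    g=(W[...,2]>.172)&(W[...,2]<.182)&(np.hypot(W[...,0]-x,W[...,1]-y)<.025); print(g.sum(),np.median(W[g],0).round(4))
print(job.close_job())
E
```

```text
[ 0.53499361 -0.16894137  0.22076965] 0.002114913864483573 [ 0.33013233 -0.04643704 -3.3925037 ] 0.20329030575856105 14.7
0.15329446909858005
1841 [ 0.5317 -0.0821  0.1771]
1457 [ 0.5872 -0.0999  0.1772]
1821 [ 0.4789 -0.2379  0.1767]
1429 [ 0.5347 -0.2567  0.1768]
the job is handed in; nothing more can be done
None
```

I moved the round knob from the tray into the carrier's empty hole and let go of it there. I then lifted the carrier by its handle, held it still for about 2.5 s, and handed the job in at 14.7 s with the carrier still in the air.

**Last checks:**
- **Height:** the carrier's underside is about 129 mm above the table, which is about 103 mm above the battens.
- **Level and still:** the upper face slopes less than 0.005 rad, and the tool moved no more than 0.1 mm during the hold.
- **Knobs:** all four heads stand at the same height (about 177 mm), so the new knob is home.
- **Grip:** the jaw opening matches the 18 mm bar, and the arm carries about 4 N.

**What didn't go cleanly:**
- **Touch on the tray:** the wrist force rose briefly to about 35 N as the jaws first closed on the knob, probably the fingertips touching the tray.
- **Camera disagreement:** the cameras differed by 1–2 mm on the hole's position, but the stem went in without resistance.
- **Top camera:** the arm blocked its view after the knob was set, so those checks rest on the wrist camera, plus the scene camera for the carrier's level and height.
- **Not measured:** I did not measure the other pulls or bench objects again at the end. The later pictures I viewed showed no sign that any had moved.

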